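# Change over the tilt-out component bins

## Task

Change the bin bank over for the next batch of boards. Push the narrow bin that was left hanging partly open back until it clicks fully home, and tip the wide bin forward all the way to its stop. The other narrow bin must be shut at the end, as it is now.

Things in the scene. Friction and masses are not known exactly. Their poses are not given: they have to be found in the camera images.
- wide_bin: Wide blue tilt-out bin in a grey housing, starts shut. Flat front panel 124 mm wide, 6 mm thick (x -7 to -1 mm, z -6 to 148 mm in this frame). Origin: middle of the hinge line at the panel's foot, 30 mm above the bench. Shut: x level into the housing, y along the hinge, z up; the frame tips with the bin, z leaning to -x (robot side), stop at 0.85 rad. Side cheeks inside at y +-56 mm, 97 mm high.
- narrow_bin: Narrow blue bin that starts leaning out by 0.22 to 0.5 rad. 76 mm wide, else as the wide bin: same panel, frame, pivot, stop. All bins are over-centre, balanced near 0.37 rad: let go below about 0.1 rad they drop home (the click), from 0.25 to 0.5 rad they stay put, past about 0.65 rad they fall to the stop. Under 3 N at the panel's top moves them. A terminal block lies loose on its housing.
- spare_bin: The other narrow bin, shut; same make and frame as the narrow bin. Housings are as wide as their bins, x 0 to 100 mm behind the pivot, with a flat top 107 mm above it: of a shut panel the top 41 mm stands free above the housing as a pull tab, and a finger fits down behind it. A solder spool, 52 mm across and 36 mm high, stands loose on this bin's housing only.
- base_board: Plywood board, 160 x 460 x 15 mm, flat on the bench, that carries the three bins side by side, fronts to the robot, 140 mm from centre to centre, in any order. Origin: centre of its underside; x away from the robot, y along the row, z up. The pivots lie at x = -50 mm.

How it is judged:
By the outcome, as a careful person would: the job done as asked, in the order asked, and still so for the second after the job is handed in, with the robot touching nothing.
It also fails if it takes over 35 s, if anything falls off the work surface, if the arm or the gripper's body presses on something with over 40 N, if the wrist force passes 120 N, or if a joint passes its speed limit or range.

## Robot

A 6-joint arm with a two-finger parallel gripper is mounted at the origin on the work surface. World frame = base frame: x ahead of the robot, y to its left, z up, the work surface at z = 0. Lengths are in m, angles in rad, forces in N, time in s.
With the tool pointing down it reaches from about 0.25 to 0.725 m from the base axis. Payload 4 kg.
Tool frame: the origin (TCP) lies between the finger pads; the fingertips stand 11 mm ahead of it and the grasp point (between the pads) lies 8 mm behind it (bot.tip_extent is the distance from the TCP to the fingertips, in m); z points along the fingers, y is the line along which they close (so a half turn about z gives the same grasp; the last joint's range is limited). The gripper opens to 85 mm and grips with 20 to 120 N. Pads are 22 mm wide; open, the fingers measure 114 mm over their backs; the gripper's body (76 mm by 85 mm) begins 54 mm behind the grasp point. The pads swing forward as they close: fully open they stand 13 mm farther back than shut.
Start: joints at [-1.272, 0.241, 0.005, 1.335, 0, 1.571], TCP at [0.147, -0.478, 0.242] pointing down, gripper open.
Joint ranges: [-2.72, 2.72], [-1.05, 1.87], [-1.09, 1.28], [-1.99, 2.15], [-1.42, 1.44], [-3.14, 3.14]. Speed limits (rad/s): [2.79, 2.79, 3.14, 3.14, 3.14, 3.14].

## Interface

Orientations are given as a unit quaternion [x, y, z, w].
In Python, from workcell import bot gives the robot as it stands. The module is installed in compiled form; this text tells all that it offers.
- The arm moves only by the tool drive_tool, never from a script. Its argument "rows" is a list of rows, each an object of numbers: "dx", "dy", "dz": the shift along the tool's x, y, z in units of 50 mm (1.0 is 50 mm); "wx", "wy", "wz": the turn, a rotation vector about the tool's x, y, z in units of 5 degrees (1.0 is 5 degrees); "hand": the finger opening in mm, from 0 to 85.4. A call has 1 to 20 rows; each row is the pose to reach, as a shift and turn from the pose commanded when the call began, along the tool's axes at that moment; what a row does not reach only later rows make up. A row lasts 1/10 s, in which the tool goes at most 50 mm and 8.59 degrees, less where a joint would pass 70% of its speed; a pose out of reach is approached as far as the arm can. A call with a gripper value outside its range is refused whole. The fingers move at their own pace and stop on an object; the grip force is fixed at half the most. Time passes only in rows, so rows that repeat a pose let the fingers close. It gives the time, the measured TCP pose, the force, the opening and the grip force at its end, in the units of the state.
- bot.get_obs(): the state, without advancing time (a new reading comes with each control period).
- bot.camera(name): name is "scene" or "side" or "wrist"; returns the picture (400x640x3 uint8, red, green, blue); there is no depth.
- bot.get_calibration(name): a dict with "vfov" (degrees; the focal length in pixels is half the picture's height over the tangent of half this angle, whatever the lens; pixels are square), "cx", "cy" (the principal point, pixels), "origin" and "rotation" of the camera in the world; the wrist camera has in their place "mount" (4x4, takes a point from camera to tool coordinates, whose origin is the TCP and whose axes are the flange's). Camera axes: x right, y up, looking along -z (the intrinsics and any distortion apply to the point x, -y, -z); pixel columns grow to the right and rows downward; lengths in m; the calibration is good to about 2 mm. A picture is of the moment at which its call begins: read the wrist's pose just before it. get_calibration takes no time and is no camera call.
- bot.job_done(): hands the job in; it is judged then, once.
Trained networks look in the newest picture that a camera, given by its name, has taken for a name from the list of things; names that differ only in an ending like _2 or _b are one class to them, and where a whole thing is asked for, a point or a joint stands for the part that bears it (a point fixed in the world has none). Each returns a list of dicts, best first, with "score" (0 to 1); they miss things now and then, are a little off and sometimes report something else, mostly with a low value. They report only what shows in the picture. A call takes as long as a camera call.
- bot.look_for(camera, thing): "extent" ([centre column, centre row, width, height] in pixels, round what is visible of it).
- bot.outline_of(camera, thing): "region" (400x640 bool, what is visible of it) and "extent" ([centre column, centre row, width, height] in pixels, round what is visible of it).
The state is a dict: "clock": time; "joint_pos": joint angles; "joint_vel": joint speeds; "tau": joint torques, N m; "eef_pos": TCP position; "tool_rot": TCP orientation; "ft_force": force on the tool from outside, world axes, zero at the start; "ft_torque": the same for the moment, N m; "grip_width": finger opening in m; "grasp_force": force on a finger pad.
Only numpy, scipy, OpenCV 4.12 (cv2) and the standard library are available. Lean on these libraries where they do the work, as an engineer would, in place of code of your own. Each camera call takes 0.05 s, during which the arm holds its last target. There are 200 camera calls.

## Working session

There is one attempt and no reset: what is moved stays moved. The work goes in short steps, Python scripts to look and compute and a tool call to move; the robot and the scene stay as the last step left them, time stands still between calls to the robot, and variables do not carry over. Pictures are saved under pics/ and viewed, at most 10 in all, crops included, and the job is handed in when it is done.

Besides the shell and the picture viewer there is one more tool, called after "Call:" as name([rows], argument=value, ...), one row to a line, values as JSON. drive_tool: Moves the arm, as the interface text tells. Its arguments: {"type":"object","properties":{"rows":{"type":"array","items":{"type":"object","properties":{"dx":{"type":"number"},"dy":{"type":"number"},"dz":{"type":"number"},"wx":{"type":"number"},"wy":{"type":"number"},"wz":{"type":"number"},"hand":{"type":"number"}}}}},"required":["rows"]}

```bash
mkdir -p pics
python3 - <<'E'
from workcell import bot
import cv2, numpy as np
o=bot.get_obs(); print(o['clock'],o['eef_pos'],o['tool_rot'],o['ft_force'])
a=bot.camera('scene');b=bot.camera('side')
for n in('scene','side'):
    c=bot.get_calibration(n);print(n,{k:np.round(v,4).tolist() if not isinstance(v,str) else v for k,v in c.items()})
cv2.imwrite('pics/scene.png',a[:,:,::-1]);cv2.imwrite('pics/side.png',b[:,:,::-1])
for n in('scene','side'):
  for t in('wide_bin','narrow_bin','spare_bin','base_board'):
    print(n,t,[(round(d['score'],2),np.round(d['extent'],1).tolist()) for d in bot.look_for(n,t)][:4])
E
```

```text
0.0 [ 0.14699698 -0.47725157  0.24141197] [ 9.88858065e-01  1.48857730e-01 -1.58754557e-04 -1.03830169e-03] [ 0.60281936 -1.06327747 -0.28218906]
scene {'vfov': 45.56, 'cx': 319.7069, 'cy': 194.9742, 'origin': [1.1027, 0.1493, 0.7595], 'rotation': [0.1769, 0.2344, 0.7593, 0.5807]}
side {'vfov': 43.0695, 'cx': 324.0554, 'cy': 194.6624, 'origin': [0.1607, -0.4066, 0.472], 'rotation': [0.4394, -0.1969, -0.3348, 0.81]}
scene wide_bin [(0.91, [219.6, 119.0, 71.4, 56.9])]
scene narrow_bin [(0.85, [374.5, 158.9, 55.2, 70.6])]
scene spare_bin [(0.57, [291.0, 137.8, 43.7, 41.0])]
scene base_board [(0.91, [286.4, 234.3, 258.7, 105.8])]
side wide_bin [(0.64, [439.2, 253.1, 103.0, 156.5])]
side narrow_bin [(0.73, [278.9, 166.9, 61.7, 98.9])]
side spare_bin [(0.85, [353.2, 200.5, 48.2, 123.2])]
side base_board [(0.57, [397.4, 276.9, 297.1, 193.1]), (0.5, [279.5, 168.0, 55.6, 97.6])]
```

View pics/scene.png

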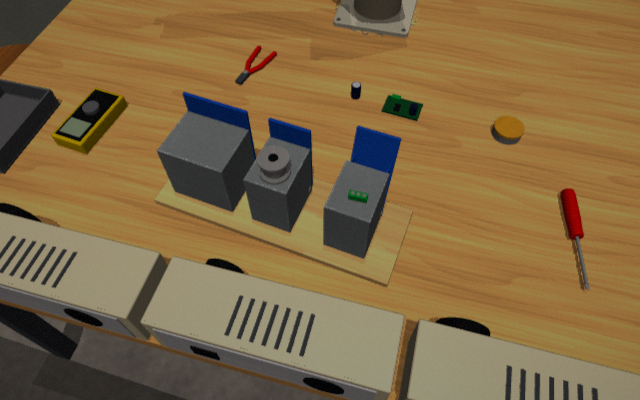

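View pics/side.png

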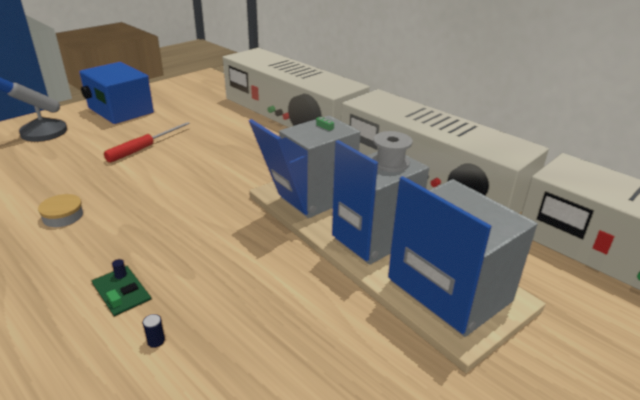

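The scene picture shows the row seen from behind: wide (~205,150), spare with its spool (~280,175), and narrow with the terminal block (~360,190). The side picture shows the fronts, with narrow leaning out at (278,167). I'll enlarge both to pick corner points.

Run:
```python
import cv2
a=cv2.imread('pics/scene.png')[85:285,155:415];b=cv2.imread('pics/side.png')[115:365,245:545]
def g(im,k,x0,y0,st=20):
    im=cv2.resize(im,None,fx=k,fy=k,interpolation=cv2.INTER_CUBIC)
    for x in range(-(-x0//st)*st,x0+1000,st):
        X=int((x-x0)*k)
        if X<im.shape[1]: cv2.line(im,(X,0),(X,5),(0,0,255),1);cv2.putText(im,str(x),(X,15),0,.35,(0,255,255),1)
    for y in range(-(-y0//st)*st,y0+1000,st):
        Y=int((y-y0)*k)
        if Y<im.shape[0]: cv2.line(im,(0,Y),(5,Y),(0,0,255),1);cv2.putText(im,str(y),(7,Y+4),0,.35,(0,255,255),1)
    return im
cv2.imwrite('pics/sc_c.png',g(a,3,155,85));cv2.imwrite('pics/si_c.png',g(b,2.4,245,115))
```

```text
(no output)
```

View pics/sc_c.png

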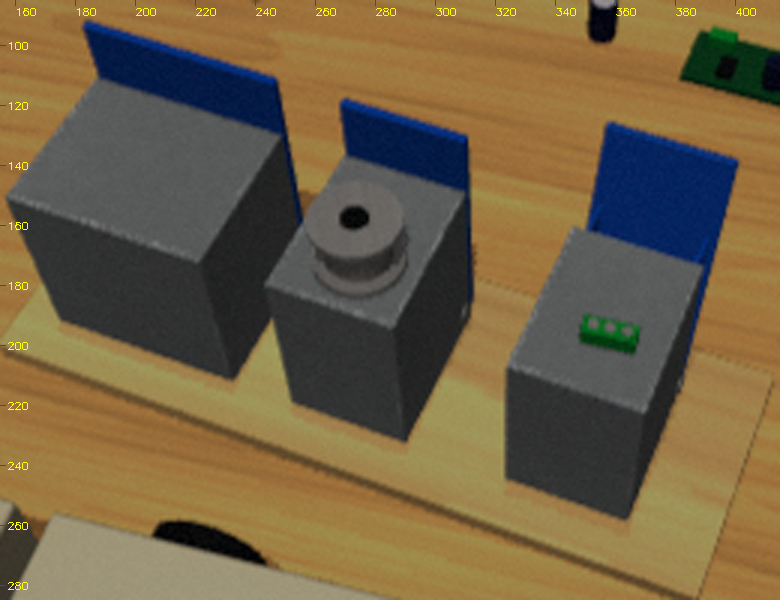

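View pics/si_c.png

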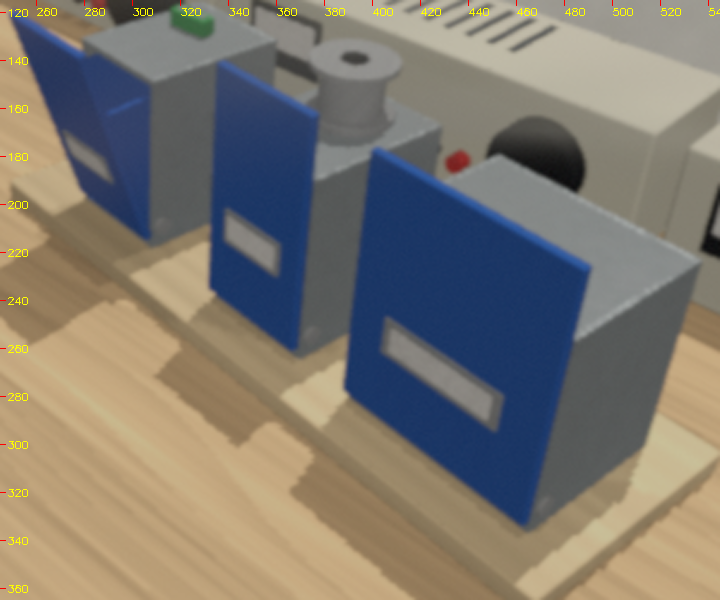

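The crops give clear housing, panel and board corners. For example, the wide panel's top corners are at about side (400,177) and (491,227), and the narrow panel top is at scene (358,126)-(400,138). Next I'll fit the board pose and the narrow bin's lean.

```bash
cat > h.py <<'E'
import numpy as np
from scipy.spatial.transform import Rotation as R
from workcell import bot
def proj(n,P):
    c=bot.get_calibration(n);f=200/np.tan(np.radians(c['vfov']/2))
    rot=np.array(c['rotation']);rot=rot if rot.shape==(3,3) else R.from_quat(rot).as_matrix()
    q=(np.atleast_2d(P)-c['origin'])@rot
    return np.c_[c['cx']+f*q[:,0]/-q[:,2],c['cy']-f*q[:,1]/-q[:,2]]
def b2w(p,P): # board->world
    P=np.atleast_2d(P);c,s=np.cos(p[2]),np.sin(p[2])
    return np.c_[p[0]+c*P[:,0]-s*P[:,1],p[1]+s*P[:,0]+c*P[:,1],P[:,2]]
def binp(yc,th,P): # bin -> board
    x,y,z=np.atleast_2d(P).T
    return np.c_[-.05+x*np.cos(th)-z*np.sin(th),yc+y,.03+x*np.sin(th)+z*np.cos(th)]
E
cat > fit.py <<'E'
from h import *
from scipy.optimize import least_squares
W,S,N=-.14,0,.14
sc=[];si=[]
def add(l,yc,pts,th=0): 
    for (u,v),P in pts: l.append((yc,th,P,u,v))
for yc,h,top,bot_ in((W,.062,[(8,198),(200,262),(100,82),(282,137)],[(60,320),(233,379)]),(S,.038,[(268,285),(392,326),(345,157),(468,190)],[(293,402),(406,441)]),(N,.038,[(507,367),(642,411),(573,229),(703,266)],[(506,479),(628,519)])):
    add(sc,yc,list(zip(top,[(.1,-h,.107),(.1,h,.107),(0,-h,.107),(0,h,.107)])))
    add(sc,yc,list(zip(bot_,[(.1,-h,-.015),(.1,h,-.015)])))
add(sc,W,[((86,25),(-.004,-.062,.148)),((277,79),(-.004,.062,.148))])
add(sc,S,[((343,101),(-.004,-.038,.148)),((467,136),(-.004,.038,.148))])
add(sc,N,[((609,124),(-.004,-.038,.148)),((736,160),(-.004,.038,.148))],1)
add(si,W,[((373,150),(-.007,.062,.148)),((590,268),(-.007,-.062,.148)),((346,389),(-.007,.062,-.006)),((527,530),(-.007,-.062,-.006)),((699,262),(.1,-.062,.107)),((500,156),(.1,.062,.107))])
add(si,S,[((219,62),(-.007,.038,.148)),((319,115),(-.007,-.038,.148)),((210,289),(-.007,.038,-.006)),((300,355),(-.007,-.038,-.006))])
add(si,N,[((14,14),(-.007,.038,.148)),((80,56),(-.007,-.038,.148)),((150,244),(-.007,-.038,-.006)),((85,193),(-.007,.038,-.006))],1)
add(si,N,[((150,82),(0,-.038,.107)),((275,40),(.1,-.038,.107)),((85,42),(0,.038,.107))])
def res(p):
    r=[]
    for n,l,f in(('scene',sc,lambda u,v:(155+u/3,85+v/3)),('side',si,lambda u,v:(245+u/2.4,115+v/2.4))):
        X=np.vstack([binp(y,p[3]*th,P) for y,th,P,u,v in l])
        r.append(proj(n,b2w(p,X))-[f(u,v) for *_,u,v in l])
    return r
s=least_squares(lambda p:np.vstack(res(p)).ravel(),[.5,0,0,.35],loss='soft_l1',x_scale=.1)
print(np.round(s.x,4))
for r in res(s.x): print(np.round(r,1).tolist())
E
python3 fit.py
```

```text
[ 0.6545 -0.049  -0.1126  0.3112]
[[-2.4, -0.1], [-1.3, 0.2], [-2.5, -1.5], [-1.2, -0.9], [-1.1, 0.2], [-0.7, 0.9], [-2.1, -0.2], [-0.4, 0.4], [-1.4, -1.2], [-1.7, 0.3], [-1.2, 0.1], [-0.8, 0.4], [-1.1, -0.7], [0.4, 0.1], [-1.1, -1.8], [-0.5, -0.6], [-0.9, -0.7], [-0.7, 0.3], [-2.2, -0.9], [-1.6, 0.3], [-2.0, -0.6], [-0.9, 0.4], [-2.2, -0.6], [-0.3, 0.1]]
[[-1.3, -1.7], [-1.4, -0.6], [-2.2, -0.5], [-1.6, -2.4], [1.3, -2.4], [-1.1, -1.9], [-1.9, -1.0], [-2.9, -0.5], [-1.9, -1.0], [-3.8, -1.9], [-3.0, -1.8], [-0.3, -0.5], [-2.2, -1.5], [-3.2, -1.2], [0.8, -0.9], [-0.0, -1.1], [-2.4, -2.5]]
```

```bash
cat >> h.py <<'E'
p=[.6545,-.049,-.1126]
def rel(bx,by,z,o=None,turn=True):
    """rows numbers from present pose to board point, tool x along board x, pointing down"""
    o=o or bot.get_obs(); T=R.from_quat(o['tool_rot'])
    w=b2w(p,[bx,by,z])[0]; d=T.inv().apply(w-o['eef_pos'])/.05
    G=R.from_euler('z',p[2])*R.from_euler('x',np.pi)
    r=(T.inv()*G).as_rotvec(degrees=True)/5
    print(np.round(w,4),'d',np.round(d,3),'w',np.round(r,2))
E
python3 - <<'E'
from h import *
for a in((-.165,.14,.242),(-.165,.14,.15)): rel(*a)
E
```

```text
[0.5063 0.1087 0.242 ] d [ 1.0317e+01 -9.0960e+00  6.0000e-03] w [-0.    0.    4.71]
[0.5063 0.1087 0.15  ] d [10.317 -9.095  1.846] w [-0.    0.    4.71]
```

Call:
drive_tool([
  {"dx":10.32,"dy":-9.1,"dz":0,"wz":4.71,"hand":0},
  {"dx":10.32,"dy":-9.1,"dz":0,"wz":4.71,"hand":0},
  {"dx":10.32,"dy":-9.1,"dz":0,"wz":4.71,"hand":0},
  {"dx":10.32,"dy":-9.1,"dz":0,"wz":4.71,"hand":0},
  {"dx":10.32,"dy":-9.1,"dz":0,"wz":4.71,"hand":0},
  {"dx":10.32,"dy":-9.1,"dz":0,"wz":4.71,"hand":0},
  {"dx":10.32,"dy":-9.1,"dz":0,"wz":4.71,"hand":0},
  {"dx":10.32,"dy":-9.1,"dz":0,"wz":4.71,"hand":0},
  {"dx":10.32,"dy":-9.1,"dz":0,"wz":4.71,"hand":0},
  {"dx":10.32,"dy":-9.1,"dz":0,"wz":4.71,"hand":0},
  {"dx":10.32,"dy":-9.1,"dz":0,"wz":4.71,"hand":0},
  {"dx":10.32,"dy":-9.1,"dz":0,"wz":4.71,"hand":0},
  {"dx":10.32,"dy":-9.1,"dz":0,"wz":4.71,"hand":0},
  {"dx":10.32,"dy":-9.1,"dz":0,"wz":4.71,"hand":0},
  {"dx":10.32,"dy":-9.1,"dz":0,"wz":4.71,"hand":0},
  {"dx":10.32,"dy":-9.1,"dz":0,"wz":4.71,"hand":0},
  {"dx":10.32,"dy":-9.1,"dz":0,"wz":4.71,"hand":0},
  {"dx":10.32,"dy":-9.1,"dz":1.0,"wz":4.71,"hand":0},
  {"dx":10.32,"dy":-9.1,"dz":1.85,"wz":4.71,"hand":0},
  {"dx":10.32,"dy":-9.1,"dz":1.85,"wz":4.71,"hand":0},
])

```text
invalid input at $.rows[0]: expected keys dx, dy, dz, wx, wy, wz, hand
```

Call:
drive_tool([
  {"dx":10.32,"dy":-9.1,"dz":0,"wx":0,"wy":0,"wz":4.71,"hand":0},
  {"dx":10.32,"dy":-9.1,"dz":0,"wx":0,"wy":0,"wz":4.71,"hand":0},
  {"dx":10.32,"dy":-9.1,"dz":0,"wx":0,"wy":0,"wz":4.71,"hand":0},
  {"dx":10.32,"dy":-9.1,"dz":0,"wx":0,"wy":0,"wz":4.71,"hand":0},
  {"dx":10.32,"dy":-9.1,"dz":0,"wx":0,"wy":0,"wz":4.71,"hand":0},
  {"dx":10.32,"dy":-9.1,"dz":0,"wx":0,"wy":0,"wz":4.71,"hand":0},
  {"dx":10.32,"dy":-9.1,"dz":0,"wx":0,"wy":0,"wz":4.71,"hand":0},
  {"dx":10.32,"dy":-9.1,"dz":0,"wx":0,"wy":0,"wz":4.71,"hand":0},
  {"dx":10.32,"dy":-9.1,"dz":0,"wx":0,"wy":0,"wz":4.71,"hand":0},
  {"dx":10.32,"dy":-9.1,"dz":0,"wx":0,"wy":0,"wz":4.71,"hand":0},
  {"dx":10.32,"dy":-9.1,"dz":0,"wx":0,"wy":0,"wz":4.71,"hand":0},
  {"dx":10.32,"dy":-9.1,"dz":0,"wx":0,"wy":0,"wz":4.71,"hand":0},
  {"dx":10.32,"dy":-9.1,"dz":0,"wx":0,"wy":0,"wz":4.71,"hand":0},
  {"dx":10.32,"dy":-9.1,"dz":0,"wx":0,"wy":0,"wz":4.71,"hand":0},
  {"dx":10.32,"dy":-9.1,"dz":0,"wx":0,"wy":0,"wz":4.71,"hand":0},
  {"dx":10.32,"dy":-9.1,"dz":0,"wx":0,"wy":0,"wz":4.71,"hand":0},
  {"dx":10.32,"dy":-9.1,"dz":0,"wx":0,"wy":0,"wz":4.71,"hand":0},
  {"dx":10.32,"dy":-9.1,"dz":0,"wx":0,"wy":0,"wz":4.71,"hand":0},
  {"dx":10.32,"dy":-9.1,"dz":1,"wx":0,"wy":0,"wz":4.71,"hand":0},
  {"dx":10.32,"dy":-9.1,"dz":1.85,"wx":0,"wy":0,"wz":4.71,"hand":0},
])

```text
clock: 2.5
eef_pos: [0.5005, -0.0148, 0.1984]
tool_rot: [1.0, -0.025, 0.002, -0.018]
ft_force: [0.1, 0.6, 0.2]
grip_width: -0.0001
grasp_force: 0.0
```

Call:
drive_tool([
  {"dx":0,"dy":-0.5,"dz":0,"wx":0,"wy":0,"wz":0,"hand":0},
  {"dx":0,"dy":-0.5,"dz":0,"wx":0,"wy":0,"wz":0,"hand":0},
  {"dx":0,"dy":-0.5,"dz":0,"wx":0,"wy":0,"wz":0,"hand":0},
])

```text
clock: 2.8
eef_pos: [0.5009, -0.0022, 0.1996]
tool_rot: [1.0, -0.015, 0.001, -0.023]
ft_force: [1.1, 0.0, -0.8]
grip_width: -0.0003
grasp_force: 0.0
```

Run:
```python
from h import *
o=bot.get_obs();print(o['clock'],o['eef_pos'],o['tool_rot'],o['joint_pos'])
for a in((-.165,.14,.15),(-.12,.14,.15),(-.075,.14,.15),(-.07,.14,.15)): rel(*a)
```

```text
2.8 [ 0.50093814 -0.00218853  0.1995693 ] [ 9.99616263e-01 -1.52009190e-02  8.51325900e-04 -2.31415916e-02] [-0.03140214  0.26448923 -0.07741016  1.22794333  0.04630882  3.14062376]
[0.5063 0.1087 0.15  ] d [ 0.038 -2.171  1.093] w [-0.53  0.01  0.94]
[0.551  0.1036 0.15  ] d [ 0.935 -2.097  1.091] w [-0.53  0.01  0.94]
[0.5957 0.0985 0.15  ] d [ 1.832 -2.023  1.088] w [-0.53  0.01  0.94]
[0.6007 0.098  0.15  ] d [ 1.932 -2.015  1.088] w [-0.53  0.01  0.94]
```

```bash
sed -i "s/G=R.from_euler('z',p\[2\])/G=R.from_euler('z',p[2]+np.pi\/2)/" h.py
python3 - <<'E'
from h import *
for a in((-.165,.14,.19),): rel(*a)
E
```

```text
[0.5063 0.1087 0.19  ] d [ 0.039 -2.208  0.294] w [ -0.42  -0.4  -17.05]
```

Call:
drive_tool([
  {"dx":0.04,"dy":-2.2,"dz":0.3,"wx":-0.42,"wy":-0.4,"wz":-17.05,"hand":0},
  {"dx":0.04,"dy":-2.2,"dz":0.3,"wx":-0.42,"wy":-0.4,"wz":-17.05,"hand":0},
  {"dx":0.04,"dy":-2.2,"dz":0.3,"wx":-0.42,"wy":-0.4,"wz":-17.05,"hand":0},
  {"dx":0.04,"dy":-2.2,"dz":0.3,"wx":-0.42,"wy":-0.4,"wz":-17.05,"hand":0},
  {"dx":0.04,"dy":-2.2,"dz":0.3,"wx":-0.42,"wy":-0.4,"wz":-17.05,"hand":0},
  {"dx":0.04,"dy":-2.2,"dz":0.3,"wx":-0.42,"wy":-0.4,"wz":-17.05,"hand":0},
  {"dx":0.04,"dy":-2.2,"dz":0.3,"wx":-0.42,"wy":-0.4,"wz":-17.05,"hand":0},
  {"dx":0.04,"dy":-2.2,"dz":0.3,"wx":-0.42,"wy":-0.4,"wz":-17.05,"hand":0},
  {"dx":0.04,"dy":-2.2,"dz":0.3,"wx":-0.42,"wy":-0.4,"wz":-17.05,"hand":0},
  {"dx":0.04,"dy":-2.2,"dz":0.3,"wx":-0.42,"wy":-0.4,"wz":-17.05,"hand":0},
  {"dx":0.04,"dy":-2.2,"dz":0.3,"wx":-0.42,"wy":-0.4,"wz":-17.05,"hand":0},
  {"dx":0.04,"dy":-2.2,"dz":0.3,"wx":-0.42,"wy":-0.4,"wz":-17.05,"hand":0},
  {"dx":0.04,"dy":-2.2,"dz":0.3,"wx":-0.42,"wy":-0.4,"wz":-17.05,"hand":0},
])

```text
clock: 4.1
eef_pos: [0.506, 0.108, 0.1888]
tool_rot: [0.747, 0.665, -0.0, -0.001]
ft_force: [-0.1, -1.0, -0.3]
grip_width: 0.0
grasp_force: 0.0
```

Run:
```python
from h import *
import cv2
o=bot.get_obs();print(o['clock'],o['eef_pos'],o['joint_pos'])
for a in((-.165,.14,.15),(-.12,.14,.15),(-.078,.14,.15),(-.072,.14,.15)): rel(*a)
cv2.imwrite('pics/side2.png',bot.camera('side')[:,:,::-1])
```

```text
4.1 [0.50597631 0.1079618  0.18880898] [ 2.09828241e-01  3.04586902e-01 -5.05196413e-02  1.21654243e+00
  6.94251752e-04  1.89632481e+00]
[0.5063 0.1087 0.15  ] d [0.014 0.005 0.776] w [-0.01 -0.   -0.04]
[0.551  0.1036 0.15  ] d [0.017 0.905 0.775] w [-0.01 -0.   -0.04]
[0.5927 0.0989 0.15  ] d [0.02  1.745 0.774] w [-0.01 -0.   -0.04]
[0.5987 0.0982 0.15  ] d [0.02  1.865 0.774] w [-0.01 -0.   -0.04]
```

View pics/side2.png

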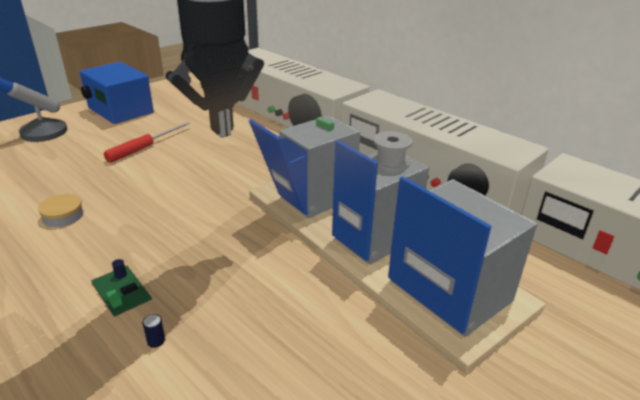

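The hand hangs in front of the narrow bin, with fingertips at (221,133). The knuckles widen about 40 mm above the tips, so I'll keep the tips high on the panel while pushing.

Call:
drive_tool([
  {"dx":0.02,"dy":0.2,"dz":0.52,"wx":0,"wy":0,"wz":0,"hand":0},
  {"dx":0.02,"dy":0.5,"dz":0.52,"wx":0,"wy":0,"wz":0,"hand":0},
  {"dx":0.02,"dy":0.75,"dz":0.52,"wx":0,"wy":0,"wz":0,"hand":0},
  {"dx":0.02,"dy":0.95,"dz":0.52,"wx":0,"wy":0,"wz":0,"hand":0},
  {"dx":0.02,"dy":1.1,"dz":0.52,"wx":0,"wy":0,"wz":0,"hand":0},
  {"dx":0.02,"dy":1.25,"dz":0.52,"wx":0,"wy":0,"wz":0,"hand":0},
  {"dx":0.02,"dy":1.4,"dz":0.52,"wx":0,"wy":0,"wz":0,"hand":0},
  {"dx":0.02,"dy":1.55,"dz":0.52,"wx":0,"wy":0,"wz":0,"hand":0},
  {"dx":0.02,"dy":1.65,"dz":0.52,"wx":0,"wy":0,"wz":0,"hand":0},
  {"dx":0.02,"dy":1.7,"dz":0.52,"wx":0,"wy":0,"wz":0,"hand":0},
  {"dx":0.02,"dy":1.7,"dz":0.52,"wx":0,"wy":0,"wz":0,"hand":0},
])

```text
clock: 5.25
eef_pos: [0.5904, 0.0992, 0.1619]
tool_rot: [0.746, 0.666, -0.001, -0.001]
ft_force: [-0.3, -0.3, 0.1]
grip_width: 0.0002
grasp_force: 0.0
```

Run:
```python
from h import *
import cv2
o=bot.get_obs();print(o['clock'],o['eef_pos'],o['ft_force'])
a=bot.camera('side')[40:290,180:480];b=bot.camera('scene')[60:260,260:430]
cv2.imwrite('pics/c3.png',np.hstack([cv2.resize(a,(480,400)),cv2.resize(b,(320,400))])[:,:,::-1])
```

```text
5.25 [0.59037421 0.09923292 0.16192509] [-0.31600954 -0.33583146  0.05943648]
```

View pics/c3.png

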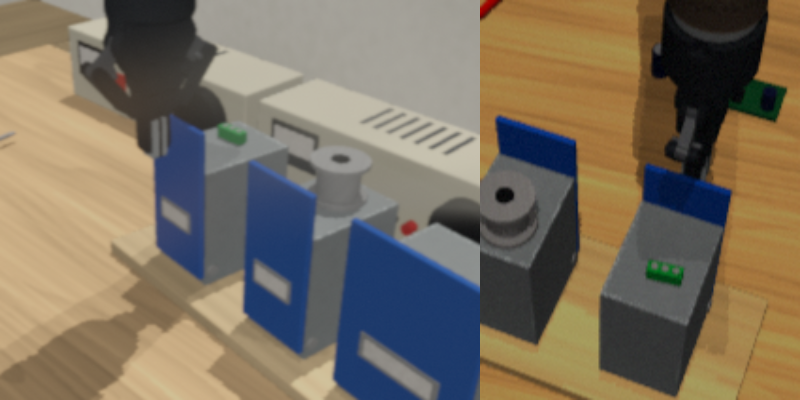

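The narrow panel is now upright against its housing (crop at (180,190)) and the terminal block is still in place. Next is the wide bin.

Run:
```python
from h import *
for a in((-.1,.14,.162),(-.1,.14,.24),(-.018,-.14,.24),(-.018,-.14,.161)): rel(*a)
```

```text
[0.5709 0.1013 0.162 ] d [-0.002 -0.384  0.   ] w [-0.03  0.   -0.01]
[0.5709 0.1013 0.24  ] d [-0.002 -0.388 -1.56 ] w [-0.03  0.   -0.01]
[ 0.6209 -0.1861  0.24  ] d [-5.6    1.258 -1.563] w [-0.03  0.   -0.01]
[ 0.6209 -0.1861  0.161 ] d [-5.6    1.262  0.017] w [-0.03  0.   -0.01]
```

Call:
drive_tool([
  {"dx":0,"dy":-0.4,"dz":0,"wx":0,"wy":0,"wz":0,"hand":0},
  {"dx":0,"dy":-0.6,"dz":-0.6,"wx":0,"wy":0,"wz":0,"hand":0},
  {"dx":0,"dy":-0.6,"dz":-1.2,"wx":0,"wy":0,"wz":0,"hand":0},
  {"dx":0,"dy":-0.5,"dz":-1.56,"wx":0,"wy":0,"wz":0,"hand":0},
  {"dx":-0.5,"dy":-0.2,"dz":-1.56,"wx":0,"wy":0,"wz":0,"hand":0},
  {"dx":-1.3,"dy":0.2,"dz":-1.56,"wx":0,"wy":0,"wz":0,"hand":0},
  {"dx":-2.2,"dy":0.6,"dz":-1.56,"wx":0,"wy":0,"wz":0,"hand":0},
  {"dx":-3.1,"dy":0.9,"dz":-1.56,"wx":0,"wy":0,"wz":0,"hand":0},
  {"dx":-4.0,"dy":1.25,"dz":-1.56,"wx":0,"wy":0,"wz":0,"hand":0},
  {"dx":-4.9,"dy":1.25,"dz":-1.56,"wx":0,"wy":0,"wz":0,"hand":0},
  {"dx":-5.6,"dy":1.25,"dz":-1.56,"wx":0,"wy":0,"wz":0,"hand":0},
  {"dx":-5.6,"dy":1.25,"dz":-1.56,"wx":0,"wy":0,"wz":0,"hand":0},
  {"dx":-5.6,"dy":1.25,"dz":-1.56,"wx":0,"wy":0,"wz":0,"hand":0},
])

```text
clock: 6.65
eef_pos: [0.6202, -0.1869, 0.2398]
tool_rot: [0.747, 0.665, -0.001, -0.001]
ft_force: [-0.5, 0.4, 1.3]
grip_width: -0.0003
grasp_force: 0.0
```

Run:
```python
from h import *
import cv2
o=bot.get_obs();print(o['clock'],o['eef_pos'],o['ft_force'])
a=bot.camera('side')[20:340,240:560];b=bot.camera('scene')[60:260,150:410]
cv2.imwrite('pics/c4.png',np.hstack([cv2.resize(a,(400,400)),cv2.resize(b,(400,308))[:].copy() if 0 else cv2.copyMakeBorder(cv2.resize(b,(400,308)),0,92,0,0,cv2.BORDER_CONSTANT)])[:,:,::-1])
for a in((-.018,-.14,.161),(-.035,-.14,.161),(-.06,-.14,.161)): rel(*a)
```

```text
6.65 [ 0.62015371 -0.18686879  0.23975653] [-0.4500628   0.39765767  1.32386187]
[ 0.6209 -0.1861  0.161 ] d [-0.021  0.011  1.58 ] w [-0.02 -0.01 -0.  ]
[ 0.604  -0.1842  0.161 ] d [-0.021 -0.329  1.58 ] w [-0.02 -0.01 -0.  ]
[ 0.5791 -0.1814  0.161 ] d [-0.021 -0.829  1.581] w [-0.02 -0.01 -0.  ]
```

View pics/c4.png

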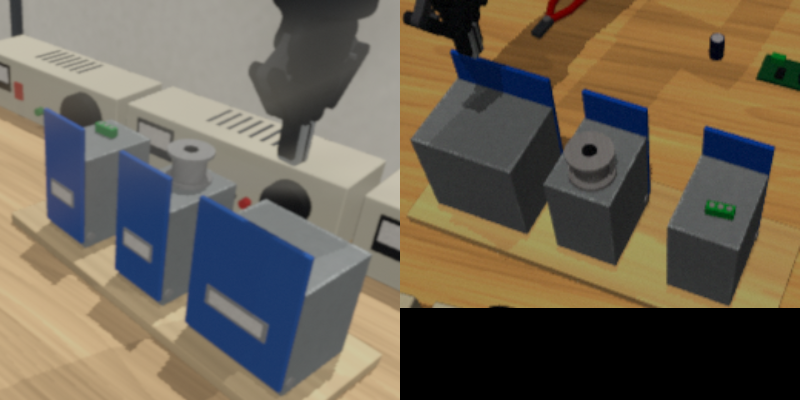

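The narrow bin is shut flush, like the spare. The fingers hang clear above the wide housing, behind its tab. Next I'll go down behind the tab and pull.

Call:
drive_tool([
  {"dx":-0.02,"dy":0.1,"dz":0.6,"wx":0,"wy":0,"wz":0,"hand":0},
  {"dx":-0.02,"dy":0.1,"dz":1.2,"wx":0,"wy":0,"wz":0,"hand":0},
  {"dx":-0.02,"dy":0.1,"dz":1.5,"wx":0,"wy":0,"wz":0,"hand":0},
  {"dx":-0.02,"dy":0.1,"dz":1.58,"wx":0,"wy":0,"wz":0,"hand":0},
  {"dx":-0.02,"dy":-0.1,"dz":1.58,"wx":0,"wy":0,"wz":0,"hand":0},
  {"dx":-0.02,"dy":-0.3,"dz":1.58,"wx":0,"wy":0,"wz":0,"hand":0},
  {"dx":-0.02,"dy":-0.4,"dz":1.58,"wx":0,"wy":0,"wz":0,"hand":0},
  {"dx":-0.02,"dy":-0.5,"dz":1.58,"wx":0,"wy":0,"wz":0,"hand":0},
  {"dx":-0.02,"dy":-0.6,"dz":1.58,"wx":0,"wy":0,"wz":0,"hand":0},
])

```text
clock: 7.65
eef_pos: [0.5913, -0.1831, 0.1619]
tool_rot: [0.746, 0.666, 0.0, 0.0]
ft_force: [1.5, 0.1, 0.1]
grip_width: 0.0
grasp_force: 0.5
```

Run:
```python
from h import *
import cv2
o=bot.get_obs();print(o['clock'],o['eef_pos'],o['ft_force'])
a=bot.camera('side')[20:340,240:560];b=bot.camera('scene')[60:260,150:410]
cv2.imwrite('pics/c5.png',np.hstack([cv2.resize(a,(400,400)),cv2.copyMakeBorder(cv2.resize(b,(400,308)),0,92,0,0,cv2.BORDER_CONSTANT)])[:,:,::-1])
for a in((-.065,-.14,.161),(-.124,-.14,.141)): rel(*a)
```

```text
7.65 [ 0.59127251 -0.18305851  0.16189812] [1.52712372 0.12063768 0.11740765]
[ 0.5742 -0.1808  0.161 ] d [ 0.015 -0.327  0.011] w [-0.02  0.   -0.01]
[ 0.5156 -0.1742  0.141 ] d [ 0.014 -1.507  0.413] w [-0.02  0.   -0.01]
```

View pics/c5.png

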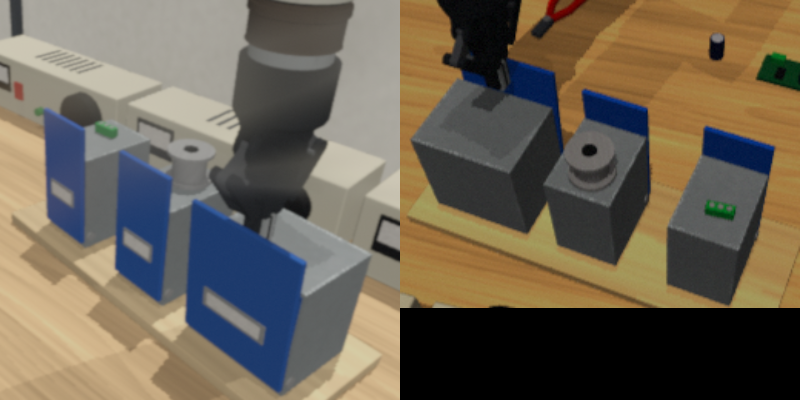

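The wide panel has started to lean out (top edge at ~(195,205)-(300,265) in the crop), pulled with a light 1.5 N. I'll continue, lowering once the fingers are in front of the housing.

Call:
drive_tool([
  {"dx":0.01,"dy":-0.15,"dz":0,"wx":0,"wy":0,"wz":0,"hand":0},
  {"dx":0.01,"dy":-0.3,"dz":0,"wx":0,"wy":0,"wz":0,"hand":0},
  {"dx":0.01,"dy":-0.45,"dz":0,"wx":0,"wy":0,"wz":0,"hand":0},
  {"dx":0.01,"dy":-0.6,"dz":0.1,"wx":0,"wy":0,"wz":0,"hand":0},
  {"dx":0.01,"dy":-0.75,"dz":0.2,"wx":0,"wy":0,"wz":0,"hand":0},
  {"dx":0.01,"dy":-0.9,"dz":0.3,"wx":0,"wy":0,"wz":0,"hand":0},
  {"dx":0.01,"dy":-1.05,"dz":0.4,"wx":0,"wy":0,"wz":0,"hand":0},
  {"dx":0.01,"dy":-1.2,"dz":0.45,"wx":0,"wy":0,"wz":0,"hand":0},
  {"dx":0.01,"dy":-1.3,"dz":0.45,"wx":0,"wy":0,"wz":0,"hand":0},
  {"dx":0.01,"dy":-1.4,"dz":0.45,"wx":0,"wy":0,"wz":0,"hand":0},
  {"dx":0.01,"dy":-1.5,"dz":0.45,"wx":0,"wy":0,"wz":0,"hand":0},
  {"dx":0.01,"dy":-1.55,"dz":0.45,"wx":0,"wy":0,"wz":0,"hand":0},
  {"dx":0.01,"dy":-1.55,"dz":0.45,"wx":0,"wy":0,"wz":0,"hand":0},
  {"dx":0.01,"dy":-1.55,"dz":0.45,"wx":0,"wy":0,"wz":0,"hand":0},
])

```text
clock: 9.15
eef_pos: [0.5138, -0.1744, 0.1388]
tool_rot: [0.746, 0.666, -0.001, -0.001]
ft_force: [-0.2, 0.6, -0.6]
grip_width: -0.0001
grasp_force: 0.0
```

Run:
```python
from h import *
import cv2
o=bot.get_obs();print(o['clock'],o['eef_pos'],o['ft_force'])
a=bot.camera('side')[20:340,240:560];b=bot.camera('scene')[60:260,150:410]
cv2.imwrite('pics/c6.png',np.hstack([cv2.resize(a,(400,400)),cv2.copyMakeBorder(cv2.resize(b,(400,308)),0,92,0,0,cv2.BORDER_CONSTANT)])[:,:,::-1])
```

```text
9.15 [ 0.51384604 -0.17435715  0.13879077] [-0.21912736  0.64382431 -0.62502235]
```

View pics/c6.png

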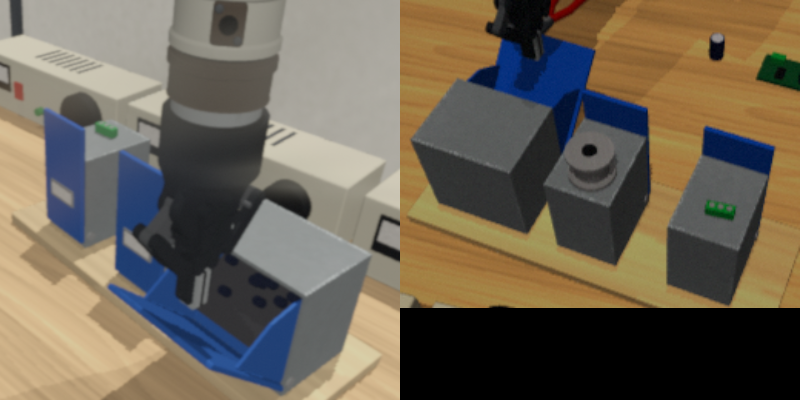

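The wide bin has fallen to its stop, and the fingers hang free inside it with no force reading. I'll lift straight up, hold, and measure the final angles.

Call:
drive_tool([
  {"dx":0,"dy":0,"dz":-0.5,"wx":0,"wy":0,"wz":0,"hand":0},
  {"dx":0,"dy":0,"dz":-1.2,"wx":0,"wy":0,"wz":0,"hand":0},
  {"dx":0,"dy":0,"dz":-2.0,"wx":0,"wy":0,"wz":0,"hand":0},
  {"dx":0,"dy":0,"dz":-2.8,"wx":0,"wy":0,"wz":0,"hand":0},
  {"dx":0,"dy":0,"dz":-3.2,"wx":0,"wy":0,"wz":0,"hand":0},
  {"dx":0,"dy":0,"dz":-3.2,"wx":0,"wy":0,"wz":0,"hand":0},
  {"dx":0,"dy":0,"dz":-3.2,"wx":0,"wy":0,"wz":0,"hand":0},
])

```text
clock: 9.95
eef_pos: [0.5141, -0.1743, 0.2983]
tool_rot: [0.746, 0.666, -0.001, -0.001]
ft_force: [0.4, -0.5, 0.2]
grip_width: 0.0001
grasp_force: 0.0
```

Run:
```python
from h import *
import cv2
o=bot.get_obs();print(o['clock'],o['eef_pos'],o['ft_force'])
a=bot.camera('side');b=bot.camera('scene')
def draw(n,im,off):
    im=im[:,:,::-1].copy()
    for yc,h,th in((-.14,.062,.85),(0,.038,0),(.14,.038,0)):
        P=b2w(p,binp(yc,th,[(-.007,-h,-.006),(-.007,h,-.006),(-.007,h,.148),(-.007,-h,.148)]))
        cv2.polylines(im,[np.int32((proj(n,P)+off)*16)],True,(0,255,255),1,cv2.LINE_AA,4)
    return im
a=draw('side',a,[1.8,1.3])[90:370,240:560];b=draw('scene',b,[1.3,.2])[60:260,150:410]
cv2.imwrite('pics/c7.png',np.hstack([cv2.resize(a,(457,400)),cv2.copyMakeBorder(cv2.resize(b,(340,262)),0,138,0,0,cv2.BORDER_CONSTANT)]))
```

```text
9.95 [ 0.51406948 -0.17433237  0.29827905] [ 0.38861643 -0.54834145  0.2240318 ]
```

View pics/c7.png

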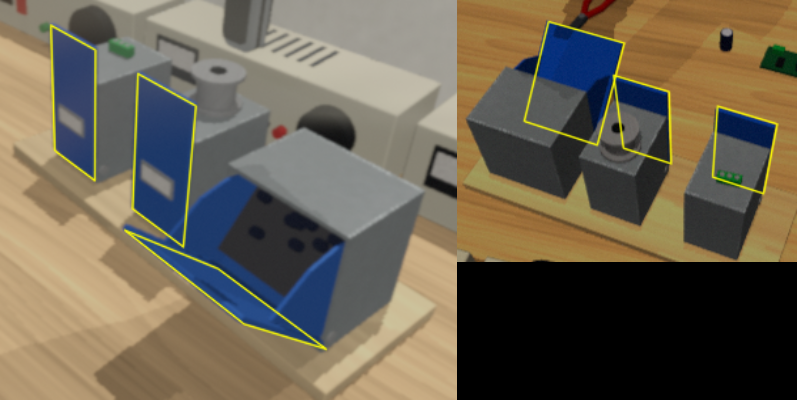

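The overlays match the picture: both narrow bins are flush at 0 rad, the wide bin is at 0.85 rad, and the spool and terminal block are in place. The hand is clear of everything.

```bash
python3 -c "
from workcell import bot
print(bot.job_done())"
```

```text
the job is handed in; nothing more can be done
None
```

The job is handed in at about 10 s: the narrow bin was pushed home first, then the wide bin was tipped to its stop; the spare bin is still shut and nothing was knocked off.

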